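# Inspect a level-gauge glass in the lamp's beam

### The arm

A 7-joint arm with a two-finger parallel gripper is mounted at the origin on the work surface. World frame = base frame: x ahead of the robot, y to its left, z up, the work surface at z = 0. Lengths are in mm, angles in rad, forces in N, time in s.
With the tool pointing down it reaches from about 425 to 875 mm from the base axis. Payload 8.4 kg.
Tool frame: the origin (TCP) lies between the finger pads; the fingertips stand 25 mm ahead of it and the grasp point (between the pads) lies 6 mm ahead of it (manip.nose_length is the distance from the TCP to the fingertips, in mm); z points along the fingers, y is the line along which they close (so a half turn about z gives the same grasp; the last joint's range is limited). The gripper opens to 87 mm and grips with 3 to 60 N. Pads are 19 mm wide; open, the fingers measure 117 mm over their backs; the gripper's body (75 mm by 190 mm) begins 51 mm behind the grasp point.
Start: joints at [-1.394, 0.333, 0.04, 1.465, -0.013, 1.343, -0.059], TCP at [177.008, 625.406, 247.546] pointing down, gripper open.
Joint ranges: [-2.58, 2.58], [-0.38, 2.09], [-1.3, 1.39], [0.25, 2.4], [-1.5, 4.64], [0.08, 2.09], [-2.65, 2.65]. Speed limits (rad/s): [2.22, 2.22, 2.79, 2.79, 3.14, 3.14, 3.14].

### API

Orientations are given as a rotation vector (axis times angle).
In Python, from bench import manip gives the robot as it stands.
- The arm moves only by the tool tcp_steps, called after "Request:" as name([rows], argument=value, ...), one row to a line, values as JSON. Schema: {"type":"object","properties":{"deltas":{"type":"array","items":{"type":"array","items":{"type":"array","items":{"type":"number"},"minItems":7,"maxItems":7},"minItems":1,"maxItems":20},"minItems":1,"maxItems":1},"grip_n":{"type":"number"},"only":{"type":"string"},"quiet":{"type":"boolean"},"lines":{"type":"string"}},"required":["deltas"],"additionalProperties":false}. deltas is a list that holds a single list of rows (three levels of brackets), with 1 to 20 rows, each of 7 numbers: a rotation vector rx, ry, rz in units of 0.1 rad, then dx, dy, dz in units of 25 mm, then the finger opening in mm; each row is the pose to reach, as a shift and turn from the pose commanded when the call began, along the tool's axes at that moment; what a row does not reach only later rows make up. A row lasts 1/10 s, in which the tool goes at most 50 mm and 0.15 rad, less where a joint would pass 70% of its speed; a pose out of reach is approached as far as the arm can. The fingers move at their own pace and stop on an object; grip_n is the grip in N (left out, the last holds). Time passes only in rows, so rows that do not move let the fingers close. The tool returns the time, the measured TCP pose, the force, the opening and the grip force at its end. only (a regular expression) keeps the lines of the reply that match it, lines (a string "A,B") keeps lines A to B, and quiet returns only ok. Input that does not fit is refused with a message, and nothing moves.
- manip.read_state(): the state, without advancing time (a new reading comes with each control period).
- manip.capture(name): name is "side" or "top"; returns a dict with "pixels" (420x560x3 uint8, red, green, blue), "camera_matrix" (3x3 intrinsics, pixels), "R" (3x3) and "t" (3): a world point X has camera coordinates R X + t. Camera axes: x right, y down, z forward; pixel columns grow to the right and rows downward; lengths in mm; the calibration is good to about 2 mm. A picture is of the moment at which its call begins. There is no depth.
- manip.hand_in(): hands the job in; it is judged then, once.
The state is a dict: "clock": time; "joint_positions": joint angles; "qd": joint speeds; "joint_torque": joint torques, N m; "position": TCP position; "eef_rot": TCP orientation; "force": force on the tool from outside, world axes, zero at the start; "moment": the same for the moment, N m; "width": finger opening in mm; "gripper_force": force on a finger pad.
Only numpy, scipy, OpenCV 4.12 (cv2) and the standard library are available. Lean on these libraries where they do the work, as an engineer would, in place of code of your own. Each camera call takes 0.05 s, during which the arm holds its last target. There are 200 camera calls.

### The job

A coolant-tank gauge glass has to be checked for scratches by the shadow it throws. Take the white board out of the sheet rack and lean it at a steep slant, on its lower edge, centred against the face of the cast-iron angle plate so that it faces the lamp, and let go of it; then draw the longest gauge glass out of its stand, gripping it by its two narrow frosted edges and never touching the polished faces. Finish while holding the glass upright in the middle of the lamp's beam, about midway between lamp and board, with its polished faces square to the light and touching nothing but the fingers; leave everything else where it is.

Things in the scene. Friction and masses are not known exactly. Their poses are not given: they have to be found in the camera images.
- board: White-painted flat board, 8 mm thick (its x) x 160 wide (y) x 180 high (z), 0.18 kg. Origin at the centre of its lower edge face. At first it stands upright in a slot of the sheet rack, its lower edge 10 mm above the worktop, 30 mm deep in the slot; the top 150 mm is free and can be gripped across the 8 mm from above.
- sheet_rack: Fixed slotted timber block, 115 mm (x) x 190 mm (y) x 40 mm high, origin at the centre of its underside. The board stands in the slot at x = -28 mm; at x = +30 mm stands an aluminium template 5 x 120 x 90 mm (top 100 mm above the worktop) that stays there.
- angle_plate: Fixed dark cast-iron angle plate. Origin at worktop level in the middle of the lower edge of its flat upright face; the face is the plane x = 0, 90 mm wide (y), 100 mm high, and looks along -x, towards the lamp. Upright 14 mm thick; foot and gussets reach 75 mm back (+x).
- lamp: Fixed LED bench lamp on a round 72 mm foot, 145 mm high in all, origin at the centre of the foot's underside; it shines horizontally along its +x. It stands about 0.35 m in front of the angle plate and points roughly at its middle, up to 3 cm to one side.
- lamp_lens (a point): Centre of the lamp's 38 mm lens, 46 mm ahead of the lamp's origin and 120 mm above the worktop. The beam's axis runs level from here along +x, over the top of the angle plate's face, to the leaning board, 0.28 to 0.33 m away.
- gauge_glass: Longest gauge glass, a clear bar 17 mm thick (its x) x 34 mm wide (y) x 140 mm high (z), 0.18 kg. Broad faces (normal to x) polished; narrow edges (normal to y) frosted white, 2 mm bevels. Origin at the centre of its lower end. At first upright in one of the stand's three slots, lower end 15 mm above the worktop, 105 mm sticking out.
- gauge_glass_center (a point): Centre of the gauge glass, 70 mm above its lower end. In the rules gauge_glass_c0 is the frosted part (edges and ends), gauge_glass_c1 and _c2 are the two polished faces.
- glass_stand: Fixed pale timber block 160 mm (x) x 72 mm (y) x 50 mm high, origin at the centre of its underside, with three slots 35 mm deep at x = -48, 0 and +48 mm; the broad faces of the glasses look along the block's x.
- short_glass_a: Gauge glass like the long one but only 95 mm high (top 110 mm above the worktop), in another slot; origin at the centre of its lower end. Stays there.
- short_glass_b: Second 95 mm gauge glass, in the third slot. Stays there.
- template: Aluminium drilling template standing in the sheet rack. Stays there. Origin at the centre of its lower edge.
- gauge_cover: Steel cover frame of a level gauge, 200 x 62 x 24 mm, with bolts up to 29 mm, lying on the worktop; origin at the centre of its underside. Stays there.
- wrench: Steel spanner 140 mm long, lying flat; origin in its middle. Stays there.
- screwdriver: Screwdriver 190 mm long, lying; origin in its middle. Stays there.
- cleaner: White bottle of glass cleaner, 52 mm across, 140 mm high; origin under its centre. Stays there.
- socket: Steel socket, 32 mm across, 45 mm high, standing; origin under its centre. Stays there.
Mind the look-alikes: they are no part of the job. Leave any purple look-alike of the lamp alone.

How it is judged:
By the outcome, as a careful person would: the job done as asked, in the order asked, and still so for the second after the job is handed in, while the arm keeps its last pose, push and grip.
It also fails if it takes over 58 s, if anything falls off the work surface, if the arm or the gripper's body presses on something with over 40 N, if the wrist force passes 120 N, or if a joint passes its speed limit or range.

## Working session

There is one attempt and no reset: what is moved stays moved. The work goes in short steps, Python scripts to look and compute and a tool call to move; the robot and the scene stay as the last step left them, time stands still between calls to the robot, and variables do not carry over. Pictures are saved under pics/ and viewed, at most 10 in all, crops included, and the job is handed in when it is done.

```bash
ls; mkdir -p pics
```

Run:
```python
from bench import manip
import cv2
for n in("side","top"):
    c=manip.capture(n); cv2.imwrite(f"pics/{n}0.png",c["pixels"][:,:,::-1]); print(n,c["camera_matrix"],c["R"],c["t"])
s=manip.read_state(); print(s)
```

```text
pics
side [[416.57997427   0.         281.28722708]
 [  0.         416.57997427 216.30499992]
 [  0.           0.           1.        ]] [[ 0.67703785 -0.73579423 -0.01505303]
 [-0.47240195 -0.41881283 -0.77552061]
 [ 0.56431919  0.53216789 -0.63114276]] [-335.96604697  310.40328618  830.73172481]
top [[413.50309716   0.         283.72426562]
 [  0.         413.50309716 207.22743227]
 [  0.           0.           1.        ]] [[ 0.02638121 -0.99964814 -0.00276035]
 [-0.98939055 -0.02571567 -0.14298619]
 [ 0.1428649   0.00650321 -0.98972083]] [  -1.79708115  488.90172101 1194.17318193]
{'clock': 0.1, 'joint_positions': array([-1.39418997,  0.33386629,  0.03983696,  1.46621184, -0.01336098,
        1.34329922, -0.05849849]), 'qd': array([ 0.00073496, -0.0015352 , -0.00043921, -0.00027957,  0.00072719,
        0.00124095, -0.0004832 ]), 'joint_torque': array([ 4.99763904e-03, -6.57806110e+01,  1.34089127e+00, -4.04709899e+01,
       -5.94669487e-02,  4.09736205e-02,  6.15456111e-05]), 'position': array([176.91515931, 625.04245939, 246.71666929]), 'eef_rot': array([-4.31807799e-01, -3.11169246e+00,  2.38363884e-03]), 'force': array([-0.97949808,  0.66645497,  0.87244709]), 'moment': array([ 0.00225561, -0.0265422 , -0.03079239]), 'gripper_force': 0.0, 'width': 87.06118141799281}
```

View pics/side0.png

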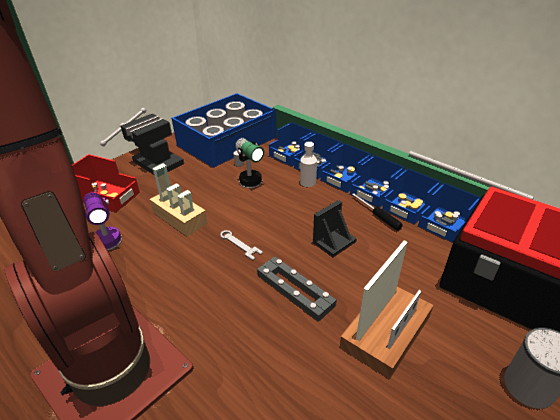

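View pics/top0.png

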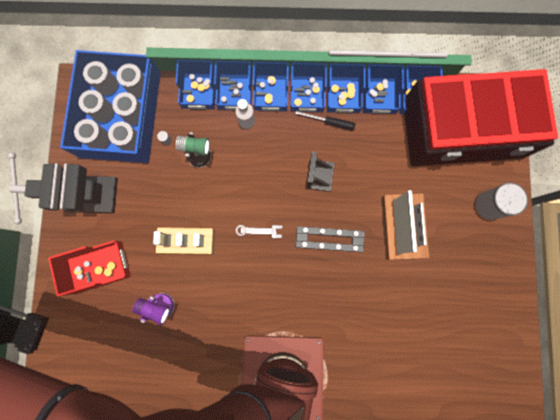

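The side view shows the board (385,290) in the rack, template at (405,318), angle plate (332,228), green lamp (250,165), purple look-alike lamp (100,215), stand (178,205) with the tallest glass at (162,180). In the top view the same things are at rack (407,227), plate (318,175), lamp (197,148), stand (183,240), glass (159,238). 
Possible confusions:
- Board: board (400,225) or template (420,228).
- Glass: tallest (159,238) or the shorts (182,239) and (199,240).
- Lamp: green (197,148) or purple (155,308).

I choose the large white board, the leftmost (tallest) glass and the green lamp. Next I check them in close crops.

Run:
```python
import cv2,numpy as np
def tile(f,wins,out):
    im=cv2.imread(f); T=[]
    for (u,v) in wins:
        c=cv2.resize(im[v:v+75,u:u+100],None,fx=4,fy=4,interpolation=cv2.INTER_CUBIC)
        for k in range(0,100,10):
            cv2.line(c,(k*4,0),(k*4,8 if k%50 else 16),(0,255,255),1)
            if k<75: cv2.line(c,(0,k*4),(8 if k%50 else 16,k*4),(0,255,255),1)
        cv2.putText(c,f"{u},{v}",(300,290),0,.5,(0,255,255)); T.append(c)
    cv2.imwrite(out,np.vstack([np.hstack(T[:2]),np.hstack(T[2:])]))
tile("pics/top0.png",[(150,120),(280,140),(360,188),(135,205)],"pics/tt.png")
tile("pics/side0.png",[(215,125),(290,190),(340,240),(130,155)],"pics/ss.png")
```

```text
(no output)
```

View pics/tt.png

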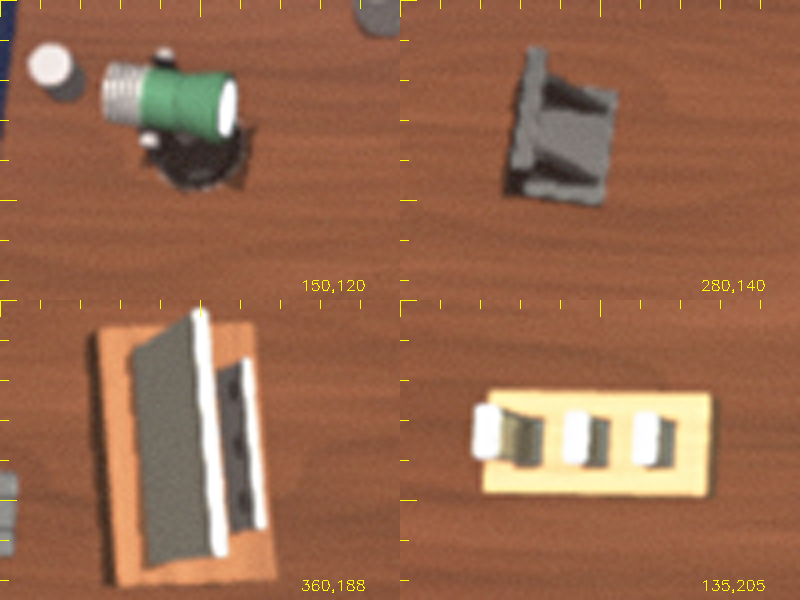

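View pics/ss.png

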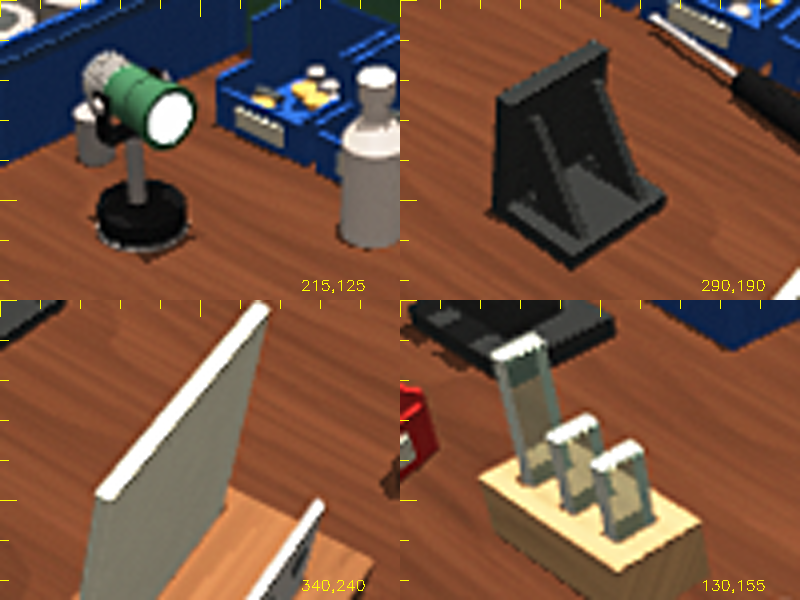

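The crops confirm the choices. The board is the tall white panel, with its top edge from (410,191) to (415,252) in the top view. The template is the small one to its right. The tallest glass has its top at (157,238) in the top view and (160,167) in the side view. The lamp lens is at (207,147) top and (258,154) side. The plate's gussets lie to the right of its face, so the face looks left towards the lamp.

Create h.py:
```python
import numpy as np,cv2
from scipy.spatial.transform import Rotation as Ro
C={"side":(np.array([[416.57997427,0,281.28722708],[0,416.57997427,216.30499992],[0,0,1]]),np.array([[0.67703785,-0.73579423,-0.01505303],[-0.47240195,-0.41881283,-0.77552061],[0.56431919,0.53216789,-0.63114276]]),np.array([-335.96604697,310.40328618,830.73172481])),
"top":(np.array([[413.50309716,0,283.72426562],[0,413.50309716,207.22743227],[0,0,1]]),np.array([[0.02638121,-0.99964814,-0.00276035],[-0.98939055,-0.02571567,-0.14298619],[0.1428649,0.00650321,-0.98972083]]),np.array([-1.79708115,488.90172101,1194.17318193]))}
def P(n): K,R,t=C[n]; return K@np.c_[R,t]
def tri(pt,ps):
    X=cv2.triangulatePoints(P("top"),P("side"),np.array(pt,float),np.array(ps,float))[:,0]; return X[:3]/X[3]
def atz(n,p,z):
    K,R,t=C[n]; d=R.T@np.linalg.solve(K,[*p,1]); o=-R.T@t; return o+d*(z-o[2])/d[2]
def proj(n,X):
    x=P(n)@[*X,1]; return x[:2]/x[2]
```

Run:
```python
from h import *
np.set_printoptions(precision=1,suppress=True)
for n,a,b,z in [("lens",(207,147),(258,154.5),120),("plA",(312.2,151.8),(339.3,200),100),("plB",(307.8,181.8),(314.3,213.8),100),
 ("bdFar",(410,190.8),(406.3,241.5),190),("bdNear",(415,251.8),(366.8,288.8),190),("glass",(157,238),(160,167),155),("sa",(179,239.5),(173.5,187.5),110),("sb",(196.3,239.8),(185,193.8),110)]:
    print(n,tri(a,b),"top@z",atz("top",a,z),"side@z",atz("side",b,z))
print("rear",atz("top",(176.3,143),120),"plate bottom B",atz("top",(306.3,188.8),0))
for nm,L,z in (("stand",[(157,227.8),(213,228.5),(212.3,254),(155.8,253.3)],50),("rack",[(384.5,194.8),(423,193.5),(428.8,257.5),(389.5,259.5)],40)):
    q=[atz("top",p,z)[:2] for p in L]; print(nm,np.array(q).ravel(),np.mean(q,0))
for p in [(199.3,154.5)]: print("foot",atz("top",p,10))
```

```text
lens [644.3 230.5 120.3] top@z [642.8 231.8 120. ] side@z [646.3 230.  120. ]
plA [644.5 -69.   99.4] top@z [642.2 -66.9 100. ] side@z [646.5 -71.  100. ]
plB [555.8 -57.4 100.3] top@z [554.1 -55.8 100. ] side@z [558.1 -58.4 100. ]
bdFar [ 519.6 -319.5  190.6] top@z [ 518.2 -318.   190. ] side@z [ 522.3 -320.4  190. ]
bdNear [ 362.1 -329.8  191.2] top@z [ 360.2 -328.   190. ] side@z [ 365.5 -330.9  190. ]
glass [382.4 343.2 154.4] top@z [380.3 344.2 155. ] side@z [383.8 340.8 155. ]
sa [382.8 296.3 108. ] top@z [380.5 297.2 110. ] side@z [383.2 292.3 110. ]
sb [383.8 247.6 109.6] top@z [380.9 249.3 110. ] side@z [386.2 245.  110. ]
rear [652.3 319.3 120. ] plate bottom B [552.9 -56.7   0. ]
stand [416.4 379.  418.6 215.4 344.7 213.7 342.4 377.3] [380.5 296.3]
rack [ 533.2 -287.4  540.  -401.8  351.4 -414.5  342.6 -300.3] [ 441.8 -351. ]
foot [650.3 276.6  10. ]
```

Add to h.py:
```python
def fr(yaw_y,th=0):
    """tool down, tool y at azimuth yaw_y (deg); th deg tilt: tool z swings away from y"""
    a=np.radians(yaw_y);t=np.radians(th);n=-np.array([np.cos(a),np.sin(a),0]);e=np.array([0,0,1.])
    z=-np.cos(t)*e+np.sin(t)*n; y=-np.cos(t)*n-np.sin(t)*e
    return np.c_[np.cross(y,z),y,z]
def rows(*tg):
    """tg: (grasp point, R) -> rows relative to the present pose"""
    from bench import manip
    s=manip.read_state(); p=s["position"]; R0=Ro.from_rotvec(s["eef_rot"]).as_matrix()
    for G,R in tg:
        T=np.array(G,float)-6*R[:,2]
        print(np.round(Ro.from_matrix(R0.T@R).as_rotvec(),3),np.round(R0.T@(T-p),1),"tcp",np.round(T,1))
```

Run:
```python
from h import *
R=fr(-86.2)
rows(([420,450,300],fr(20)),([600,100,300],fr(-40)),([560,-180,300],R),([441,-324.6,260],R),([441,-324.6,158],R))
```

```text
[-0.001  0.001  0.946] [-281.6 -102.3  -59.1] tcp [420. 450. 306.]
[-1.000e-03  2.000e-03  1.993e+00] [-550.1 -390.1  -58.6] tcp [600. 100. 306.]
[-0.000e+00  2.000e-03  2.799e+00] [-587.8 -670.4  -58.2] tcp [ 560. -180.  306.]
[-0.000e+00  2.000e-03  2.799e+00] [-512.7 -841.9  -17.9] tcp [ 441.  -324.6  266. ]
[-0.000e+00  2.000e-03  2.799e+00] [-512.7 -841.7   84.1] tcp [ 441.  -324.6  164. ]
```

The manual's scale: shifts go in units of 25 mm and turns go in units of 0.1 rad. Converting my numbers, -550 mm is -22, -390 mm is -15.6, 1.993 rad is 19.93.

Request:
tcp_steps([
  [[0,0,9.46,-11.28,-4.08,-2.36,87],[0,0,9.46,-11.28,-4.08,-2.36,87],[0,0,9.46,-11.28,-4.08,-2.36,87],[0,0,9.46,-11.28,-4.08,-2.36,87],[0,0,9.46,-11.28,-4.08,-2.36,87],[0,0,9.46,-11.28,-4.08,-2.36,87],[0,0,9.46,-11.28,-4.08,-2.36,87],[0,0,19.93,-22,-15.6,-2.36,87],[0,0,19.93,-22,-15.6,-2.36,87],[0,0,19.93,-22,-15.6,-2.36,87],[0,0,19.93,-22,-15.6,-2.36,87],[0,0,19.93,-22,-15.6,-2.36,87],[0,0,19.93,-22,-15.6,-2.36,87],[0,0,19.93,-22,-15.6,-2.36,87],[0,0,19.93,-22,-15.6,-2.36,87],[0,0,19.93,-22,-15.6,-2.36,87]],
], grip_n=10)

```text
clock: 1.7
position: [601.7, 92.4, 306.6]
eef_rot: [2.851, 1.312, -0.001]
force: [-0.3, 0.1, 0.5]
width: 87.2
gripper_force: 0.0
```

Run:
```python
from h import *
R=fr(-86.2)
rows(([560,-180,300],R),([441,-324.6,260],R))
```

```text
[0.003 0.001 0.796] [-234.   145.5    1.4] tcp [ 560. -180.  306.]
[0.003 0.001 0.796] [-421.2  149.    41.8] tcp [ 441.  -324.6  266. ]
```

Request:
tcp_steps([
  [[0,0,7.96,-9.36,5.8,0.04,87],[0,0,7.96,-9.36,5.8,0.04,87],[0,0,7.96,-9.36,5.8,0.04,87],[0,0,7.96,-9.36,5.8,0.04,87],[0,0,7.96,-9.36,5.8,0.04,87],[0,0,7.96,-9.36,5.8,0.04,87],[0,0,7.96,-16.84,5.96,1.68,87],[0,0,7.96,-16.84,5.96,1.68,87],[0,0,7.96,-16.84,5.96,1.68,87],[0,0,7.96,-16.84,5.96,1.68,87],[0,0,7.96,-16.84,5.96,1.68,87],[0,0,7.96,-16.84,5.96,1.68,87],[0,0,7.96,-16.84,5.96,1.68,87]],
], grip_n=10)

```text
clock: 3.0
position: [444.6, -316.7, 264.5]
eef_rot: [-3.139, -0.124, -0.0]
force: [0.3, 0.2, 0.5]
width: 86.9
gripper_force: 0.0
```

Run:
```python
from h import *
from bench import manip
R=fr(-86.2)
rows(([441,-324.6,158],R))
for n in("side","top"):
    c=manip.capture(n); cv2.imwrite(f"pics/{n}1.png",c["pixels"][:,:,::-1])
a=cv2.imread("pics/side1.png")[150:350,270:520];b=cv2.imread("pics/top1.png")[130:330,330:480]
cv2.imwrite("pics/v1.png",cv2.resize(np.hstack([a,b]),None,fx=2,fy=2))
```

```text
[-0.    -0.     0.012] [ -4.2   7.6 100.5] tcp [ 441.  -324.6  164. ]
```

View pics/v1.png

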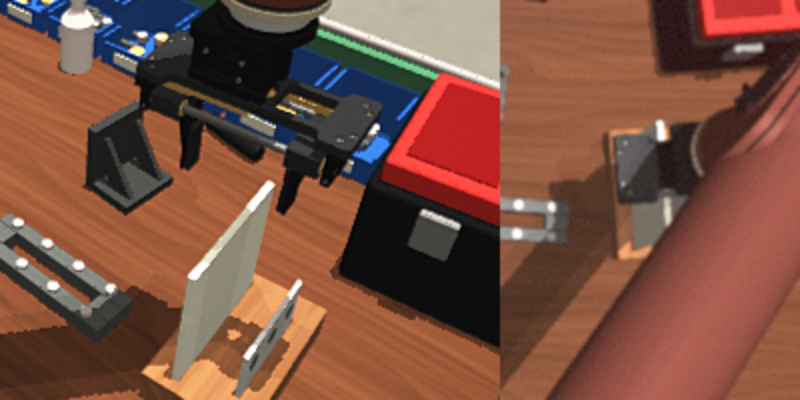

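The picture shows the open fingers at about (190,150) and (290,190), straddling the line of the board's top edge, whose middle is near (230,230). I go down and grip.

Request:
tcp_steps([
  [[0,0,0.12,-0.08,0.16,2,87],[0,0,0.12,-0.12,0.24,3.2,87],[0,0,0.12,-0.16,0.32,4,87],[0,0,0.12,-0.16,0.32,4,87],[0,0,0.12,-0.16,0.32,4,87],[0,0,0.12,-0.16,0.32,4,60]],
], grip_n=25)

```text
clock: 3.7
position: [441.2, -326.3, 166.0]
eef_rot: [3.139, 0.103, 0.003]
force: [0.5, 0.4, 0.7]
width: 83.7
gripper_force: 0.0
```

```bash
python3 - <<'E'
from h import *
rows(([441,-324.6,158],fr(-86.2)))
E
```

```text
[ 0.001 -0.002 -0.001] [-0.1 -1.7  2. ] tcp [ 441.  -324.6  164. ]
```

Request:
tcp_steps([
  [[0,0,0,0,0,0,40],[0,0,0,0,0,0,25],[0,0,0,0,0,0,5],[0,0,0,0,0,0,5],[0,0,0,0,0,0,5],[0,0,0,0,0,0,5],[0,0,0,0,0,0,5],[0,0,0,0,0,0,5]],
], grip_n=25)

```text
clock: 4.5
position: [440.1, -326.3, 164.6]
eef_rot: [3.14, 0.102, -0.0]
force: [-0.6, 0.9, 0.4]
width: 23.2
gripper_force: 0.0
```

Request:
tcp_steps([
  [[0,0,0,0,0,0,5],[0,0,0,0,0,0,5],[0,0,0,0,0,0,5],[0,0,0,0,0,0,5],[0,0,0,0,0,0,5]],
], grip_n=25)

```text
clock: 5.0
position: [440.2, -325.8, 164.6]
eef_rot: [-3.139, -0.102, 0.0]
force: [-1.1, 3.3, 2.5]
width: 7.6
gripper_force: 25.0
```

Add to h.py:
```python
def place(F,az,th,L,gap=0.,lift=0.):
    R=fr(az,th); nb=-R[:,1]; u=-R[:,2]; s=100/np.cos(np.radians(th))
    return np.array(F)+nb*4+(L-s)*u+np.array([*(-fr(az)[:2,1]*gap),lift]),R
```

```text
(no output)
```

Request:
tcp_steps([
  [[0,0,0,0,0,-1.6,5],[0,0,0,0,0,-3.2,5],[0,0,0,0,0,-4.8,5],[0,0,0,0,0,-6.8,5],[0,0,0,0,0,-6.8,5],[0,0,0,0,0,-6.8,5]],
], grip_n=25)

```text
clock: 5.6
position: [440.5, -326.7, 334.9]
eef_rot: [3.139, 0.102, 0.003]
force: [-0.2, 0.4, -2.1]
width: 7.9
gripper_force: 25.0
```

```bash
python3 - <<'E'
from h import *
L=148.6
rows(([560,-180,320],fr(-86.2)),place([600,-63,100],-97.4,12,L,25,130),place([600,-63,100],-97.4,12,L,12,20))
E
```

```text
[ 0.001 -0.002 -0.002] [ 128.7 -138.6    9. ] tcp [ 560. -180.  326.]
[0.209 0.019 0.193] [ 179.6 -270.5   53. ] tcp [602.3 -45.1 282.1]
[0.209 0.019 0.193] [ 176.9 -257.9  163. ] tcp [600.6 -58.  172.1]
```

In the tool's units: -270 mm is -10.8, -258 mm is -10.32, 0.193 rad is 1.93.

Request:
tcp_steps([
  [[0,0,0,1.28,-1.36,0.08,5],[0,0,0,2.56,-2.72,0.16,5],[0,0,0,3.84,-4.08,0.24,5],[0,0,0,5.12,-5.52,0.36,5],[1,0.1,1,5.8,-7.2,0.4,5],[2,0.2,1.9,6.6,-8.8,0.4,5],[2.09,0.19,1.93,7.2,-10.8,0.8,5],[2.09,0.19,1.93,7.2,-10.8,2.12,5],[2.09,0.19,1.93,7.2,-10.8,2.12,5],[2.09,0.19,1.93,7.2,-10.8,2.12,5],[2.09,0.19,1.93,7.08,-10.32,4,5],[2.09,0.19,1.93,7.08,-10.32,5.6,5],[2.09,0.19,1.93,7.08,-10.32,6.52,5],[2.09,0.19,1.93,7.08,-10.32,6.52,5],[2.09,0.19,1.93,7.08,-10.32,6.52,5]],
], grip_n=25)

```text
clock: 7.1
position: [600.7, -58.6, 173.2]
eef_rot: [-2.927, 0.191, -0.02]
force: [0.1, -0.3, -1.3]
width: 8.1
gripper_force: 25.0
```

```bash
python3 - <<'E'
from h import *
from bench import manip
L=148.6
rows(place([600,-63,100],-97.4,12,L,12,20),place([600,-63,100],-97.4,12,L,3,2))
T=[]
for n,(u,v) in(("side",(265,130)),("top",(250,110))):
    c=manip.capture(n); im=c["pixels"][:,:,::-1]; cv2.imwrite(f"pics/{n}2.png",im); T.append(cv2.resize(im[v:v+120,u:u+130],None,fx=3,fy=3,interpolation=cv2.INTER_CUBIC))
cv2.imwrite("pics/v2.png",np.hstack(T))
E
```

```text
[ 0.    -0.    -0.001] [-0.2 -0.4  1.2] tcp [600.6 -58.  172.1]
[ 0.    -0.    -0.001] [-0.1 12.2 17. ] tcp [599.5 -66.9 154.1]
```

View pics/v2.png

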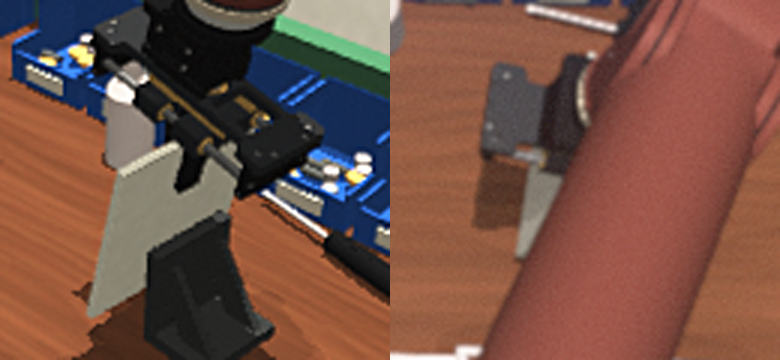

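The board hangs tilted in front of the plate. In the side view its near lower corner is at about (295.7,235) and its near top corner at (305,187). I compare these with the model.

Run:
```python
from h import *
from bench import manip
s=manip.read_state(); R=Ro.from_rotvec(s["eef_rot"]).as_matrix(); G=s["position"]+6*R[:,2]
B=G+148.6*R[:,2]
for e in(-80,80):
  for h in(0,180):
    for d in (-4,4):
      X=B+e*R[:,0]-h*R[:,2]+d*R[:,1]; print(e,h,d,X.round(1),proj("side",X).round(1))
```

```text
-80 0 -4 [527.  -12.1  23.4] [292.3 234.5]
-80 0 4 [526.  -19.9  21.7] [294.3 236.5]
-80 180 -4 [521.8 -49.2 199.5] [302.9 186.3]
-80 180 4 [520.8 -57.  197.8] [305.2 188.3]
80 0 -4 [685.6 -32.8  23.7] [334.7 209.9]
80 0 4 [684.6 -40.6  22.1] [336.7 211.7]
80 180 -4 [680.4 -69.9 199.8] [349.9 162.1]
80 180 4 [679.4 -77.7 198.1] [352.1 163.9]
```

In the tool's units: 17 mm is 0.68, 12.2 mm is 0.488.

Request:
tcp_steps([
  [[0,0,0,0,0.24,0.32,5],[0,0,0,0,0.48,0.64,5],[0,0,0,0,0.488,0.68,5],[0,0,0,0,0.488,0.68,5],[0,0,0,0,0.488,0.68,5]],
], grip_n=25)

```text
clock: 7.7
position: [598.9, -65.6, 152.3]
eef_rot: [-2.926, 0.189, -0.017]
force: [-0.8, 0.3, -1.4]
width: 8.1
gripper_force: 25.0
```

Request:
tcp_steps([
  [[0,0,0,0,0.008,0.04,5],[0,0,0,0,0.016,0.08,5],[0,0,0,0,0.016,0.08,5],[0,0,0,0,0.016,0.08,5]],
], grip_n=25)

```text
clock: 8.1
position: [599.5, -65.8, 151.8]
eef_rot: [-2.926, 0.189, -0.02]
force: [-2.4, -1.9, 10.3]
width: 7.9
gripper_force: 25.0
```

Request:
tcp_steps([
  [[0,0,0,0,0.032,-0.036,5],[0,0,0,0,0.064,-0.048,5],[0,0,0,0,0.064,-0.048,5],[0,0,0,0,0.064,-0.048,5]],
], grip_n=25)

```text
clock: 8.5
position: [599.3, -66.5, 151.8]
eef_rot: [-2.925, 0.188, -0.019]
force: [0.4, 2.5, 6.3]
width: 8.1
gripper_force: 25.0
```

Request:
tcp_steps([
  [[0,0,0,0,0.04,-0.008,5],[0,0,0,0,0.08,-0.016,5],[0,0,0,0,0.08,-0.016,5],[0,0,0,0,0.08,-0.016,5]],
], grip_n=25)

```text
clock: 8.9
position: [599.1, -68.1, 151.7]
eef_rot: [-2.924, 0.187, -0.019]
force: [1.3, 3.4, 6.1]
width: 7.6
gripper_force: 25.0
```

Request:
tcp_steps([
  [[0,0,0,0,0.04,-0.008,5],[0,0,0,0,0.08,-0.016,5],[0,0,0,0,0.08,-0.016,5],[0,0,0,0,0.08,-0.016,5]],
], grip_n=25)

```text
clock: 9.3
position: [599.0, -69.0, 151.7]
eef_rot: [-2.923, 0.186, -0.019]
force: [1.5, 6.1, 6.2]
width: 7.8
gripper_force: 25.0
```

Request:
tcp_steps([
  [[0,0,0,0,0.04,-0.008,5],[0,0,0,0,0.08,-0.016,5],[0,0,0,0,0.08,-0.016,5],[0,0,0,0,0.08,-0.016,5]],
], grip_n=25)

```text
clock: 9.7
position: [599.0, -69.3, 151.7]
eef_rot: [-2.922, 0.183, -0.018]
force: [2.7, 11.5, 4.5]
width: 8.1
gripper_force: 25.0
```

Plate contact is confirmed by the rise in Fy. I ease off and open the fingers.

Request:
tcp_steps([
  [[0,0,0,0,-0.06,0.012,5],[0,0,0,0,-0.06,0.012,5],[0,0,0,0,-0.06,0.012,12],[0,0,0,0,-0.06,0.012,20],[0,0,0,0,-0.06,0.012,30],[0,0,0,0,-0.06,0.012,40],[0,0,0,0,-0.06,0.012,40]],
], grip_n=25)

```text
clock: 10.4
position: [598.0, -72.3, 151.0]
eef_rot: [-2.927, 0.19, -0.018]
force: [-0.5, 0.4, 0.2]
width: 35.3
gripper_force: 0.0
```

Request:
tcp_steps([
  [[0,0,0,0,0,-1.2,40],[0,0,0,0,0,-2.4,40],[0,0,0,0,0,-4,40],[0,0,0,0,0,-6,40],[0,0,0,0,0,-7.2,40],[0,0,0,0,0,-7.2,40]],
])

```text
clock: 11.0
position: [594.7, -111.5, 331.8]
eef_rot: [-2.927, 0.191, -0.028]
force: [-0.9, -0.7, -0.7]
width: 39.5
gripper_force: 0.0
```

```bash
python3 - <<'E'
from h import *
from bench import manip
R=fr(0.8)
rows(([600,150,300],fr(-30)),([420,342,250],R),([382.2,342.8,127],R))
T=[]
for n,(u,v) in(("side",(265,130)),("top",(250,110))):
    c=manip.capture(n); im=c["pixels"][:,:,::-1]; cv2.imwrite(f"pics/{n}3.png",im); T.append(cv2.resize(im[v:v+120,u:u+130],None,fx=3,fy=3,interpolation=cv2.INTER_CUBIC))
cv2.imwrite("pics/v3.png",np.hstack(T))
E
```

```text
[-0.181 -0.128 -1.173] [ -29.  -249.    79.1] tcp [600. 150. 306.]
[-0.15  -0.183 -1.708] [-232.8 -402.   161.5] tcp [420. 342. 256.]
[-0.15  -0.183 -1.708] [-271.1 -372.5  280.8] tcp [382.2 342.8 133. ]
```

View pics/v3.png

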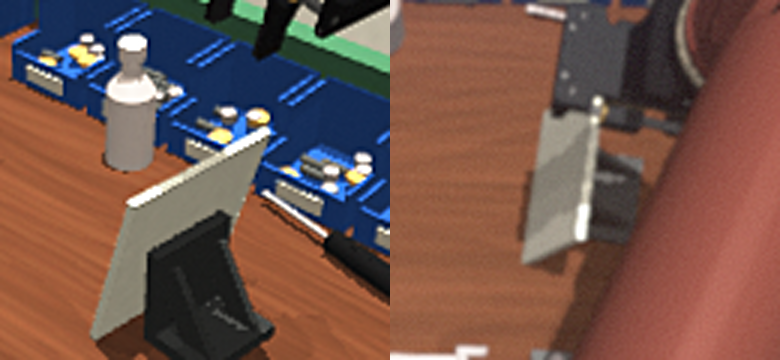

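The board now leans against the plate with its top edge from (308,198) to (354,173) in the side view and is released. I measure its corners and go on to the glass.

In the tool's units: -402 mm is -16.08, -249 mm is -9.96, -1.708 rad is -17.08.

Request:
tcp_steps([
  [[-0.6,-0.5,-4,-0.4,-3.32,1.04,80],[-1.2,-0.9,-8,-0.8,-6.64,2.08,80],[-1.81,-1.28,-11.73,-1.16,-9.96,3.16,80],[-1.81,-1.28,-11.73,-1.16,-9.96,3.16,80],[-1.81,-1.28,-11.73,-1.16,-9.96,3.16,80],[-1.81,-1.28,-11.73,-1.16,-9.96,3.16,80],[-1.81,-1.28,-11.73,-1.16,-9.96,3.16,80],[-1.5,-1.83,-17.08,-9.32,-16.08,6.44,80],[-1.5,-1.83,-17.08,-9.32,-16.08,6.44,80],[-1.5,-1.83,-17.08,-9.32,-16.08,6.44,80],[-1.5,-1.83,-17.08,-9.32,-16.08,6.44,80],[-1.5,-1.83,-17.08,-9.32,-16.08,6.44,80],[-1.5,-1.83,-17.08,-9.32,-16.08,6.44,80],[-1.5,-1.83,-17.08,-9.32,-16.08,6.44,80],[-1.5,-1.83,-17.08,-9.32,-16.08,6.44,80]],
], grip_n=20)

```text
clock: 12.6
position: [416.8, 343.6, 252.5]
eef_rot: [-2.199, -2.236, 0.009]
force: [0.4, -0.2, -0.8]
width: 79.9
gripper_force: 0.0
```

```bash
python3 - <<'E'
from h import *
a=tri((314,189.3),(308.3,197.7));b=tri((319.3,144),(353.7,173.3));print(a,b,(a+b)/2)
R=fr(0.8)
rows(([382.2,342.8,240],R),([382.2,342.8,127],R))
E
```

```text
[518.31387353 -68.79401499 177.7192169 ] [648.6766119  -89.88670982 187.59131981] [583.49524271 -79.3403624  182.65526836]
[-0.008  0.     0.003] [ -0.2 -34.6   6.7] tcp [382.2 342.8 246. ]
[-0.008  0.     0.003] [ -0.2 -33.7 119.7] tcp [382.2 342.8 133. ]
```

Request:
tcp_steps([
  [[-0.08,0,0.03,0,-1.36,0.28,80],[-0.08,0,0.03,0,-1.36,0.28,80],[-0.08,0,0.03,0,-1.36,0.28,80],[-0.08,0,0.03,0,-1.36,0.28,80]],
], grip_n=20)

```text
clock: 13.0
position: [384.5, 342.7, 247.0]
eef_rot: [2.209, 2.234, 0.004]
force: [-0.9, -0.4, 0.6]
width: 79.9
gripper_force: 0.0
```

```bash
python3 - <<'E'
from h import *
from bench import manip
rows(([382.2,342.8,127],fr(0.8)))
T=[]
for n,(u,v) in(("side",(120,100)),("side",(265,130)),("top",(240,90))):
    c=manip.capture(n); im=c["pixels"][:,:,::-1]; T.append(cv2.resize(im[v:v+150,u:u+130],None,fx=2,fy=2,interpolation=cv2.INTER_CUBIC))
cv2.imwrite("pics/v4.png",np.hstack(T))
E
```

```text
[ 0.002 -0.002 -0.003] [-1.00e-01 -2.60e+00  1.14e+02] tcp [382.2 342.8 133. ]
```

View pics/v4.png

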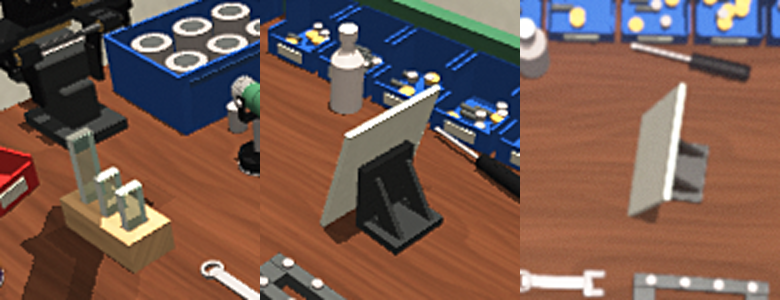

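The board leans steadily against the plate, with its top edge at (321,132)–(313.5,189) in the top view and (354,175)–(309,197.5) in the side view. The gripper is hard to tell from the vise at the upper left, so I look closer.

Run:
```python
from h import *
from bench import manip
a=tri((313.5,189.2),(309,197.5));b=tri((321,132.5),(354,174.5));print(a,b,(a+b)/2)
for X in([384.5,342.7,222],[420,342.7,222],[345,342.7,222],[382.2,342.8,155]): print(proj("side",X).round(),proj("top",X).round())
T=[]
for n,(u,v) in(("side",(110,80)),("top",(100,180))):
    c=manip.capture(n); im=c["pixels"][:,:,::-1]; T.append(cv2.resize(im[v:v+130,u:u+130],None,fx=3,fy=3,interpolation=cv2.INTER_CUBIC))
cv2.imwrite("pics/v5.png",np.hstack(T))
```

```text
[519.58393806 -68.35314807 177.09363873] [677.31741431 -86.43732335 171.02496376] [598.45067619 -77.39523571 174.05930124]
[155. 145.] [150. 234.]
[166. 140.] [151. 220.]
[142. 151.] [148. 250.]
[159. 167.] [158. 237.]
```

View pics/v5.png

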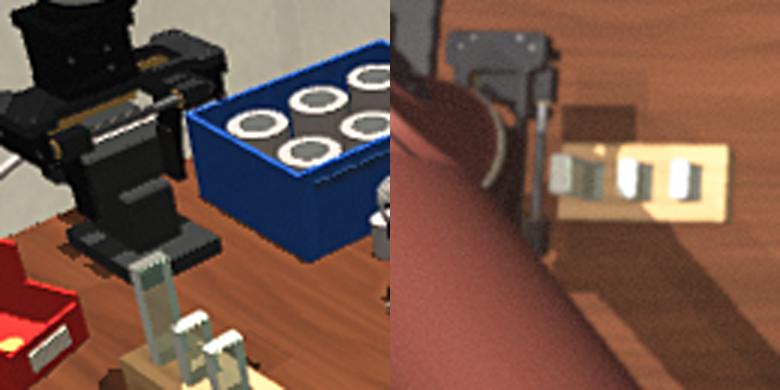

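The gripper's fingers sit at top (151,213) and (149,260), which straddles the glass top at (157,238) once parallax is allowed for. I descend and grip.

In the tool's units: 114 mm is 4.56, 105 mm is 4.2.

Request:
tcp_steps([
  [[0,0,0,0,-0.1,1.6,80],[0,0,0,0,-0.1,3.2,80],[0,0,0,0,-0.1,4.2,80],[0,0,0,0,-0.1,4.56,80],[0,0,0,0,-0.1,4.56,80],[0,0,0,0,-0.1,4.56,60],[0,0,0,0,-0.1,4.56,40]],
], grip_n=25)

```text
clock: 13.95
position: [381.7, 344.4, 134.4]
eef_rot: [-2.207, -2.235, -0.007]
force: [0.3, 0.4, 0.1]
width: 70.4
gripper_force: 0.0
```

```bash
python3 - <<'E'
from h import *
rows(([382.2,342.8,127],fr(0.8)))
E
```

```text
[ 0.003 -0.004 -0.001] [-1.6  0.5  1.4] tcp [382.2 342.8 133. ]
```

Request:
tcp_steps([
  [[0,0,0,0,0,0,30],[0,0,0,0,0,0,30],[0,0,0,0,0,0,30],[0,0,0,0,0,0,30],[0,0,0,0,0,0,30],[0,0,0,0,0,0,30],[0,0,0,0,0,0,30],[0,0,0,0,0,0,30]],
], grip_n=25)

```text
clock: 14.75
position: [381.5, 343.6, 132.9]
eef_rot: [2.207, 2.235, 0.005]
force: [4.7, 0.7, -2.6]
width: 34.1
gripper_force: 24.8
```

In the tool's units: -30 mm is -1.2, -160 mm is -6.4.

Request:
tcp_steps([
  [[0,0,0,0,0,-1.2,30],[0,0,0,0,0,-2.8,30],[0,0,0,0,0,-4.4,30],[0,0,0,0,0,-6,30],[0,0,0,0,0,-6.4,30],[0,0,0,0,0,-6.4,30]],
], grip_n=25)

```text
clock: 15.35
position: [380.5, 343.9, 294.0]
eef_rot: [-2.206, -2.235, -0.006]
force: [0.1, -0.4, -2.1]
width: 34.0
gripper_force: 25.0
```

```bash
python3 - <<'E'
from h import *
im=cv2.imread("pics/top0.png").astype(int)
sub=im[125:170,165:225]; b,g,r=sub[...,0],sub[...,1],sub[...,2]
gm=(g>r+12)&(g>b); pts=[]
for u in range(sub.shape[1]):
    v=np.flatnonzero(gm[:,u])
    if len(v)>8: pts.append((u+165,(v.min()+v.max())/2+125,len(v)))
pts=np.array(pts); print(pts[[0,-1]],len(pts))
f=np.polyfit(pts[2:-2,0],pts[2:-2,1],1)
A=atz("top",(180,np.polyval(f,180)),120);B=atz("top",(207,np.polyval(f,207)),120);d=(B-A)/np.linalg.norm(B-A);print("axis",d,B)
# lens and green centroids, both views
def cen(m,o): v,u=np.nonzero(m); return np.array([u.mean()+o[0],v.mean()+o[1]]),len(u)
L={}
for n,o,w in(("top",(165,125),(60,45)),("side",(230,135),(40,35))):
    s=cv2.imread(f"pics/{n}0.png").astype(int)[o[1]:o[1]+w[1],o[0]:o[0]+w[0]]
    gg=(s[...,1]>s[...,2]+12)&(s[...,1]>s[...,0]); wh=s.min(2)>225
    L[n]=cen(gg,o),cen(wh,o); print(n,L[n])
g=tri(L["top"][0][0],L["side"][0][0]); l=tri(L["top"][1][0],L["side"][1][0]); print(g,l,(l-g)/np.linalg.norm(l-g))
# foot: dark pixels
E
```

```text
[[185.  144.5  10. ]
 [204.  146.5  15. ]] 20
axis [-0.18429389 -0.98287118  0.        ] [641.23807311 231.68593101 120.        ]
top ((array([195.        , 144.87171053]), 304), (array([197.5       , 144.30952381]), 42))
side ((array([250.03286385, 149.35680751]), 213), (array([254.62745098, 153.99019608]), 102))
[647.24495591 265.0700584  123.6913319 ] [657.09108754 260.7483837  104.37064245] [ 0.44529743 -0.19545043 -0.87379021]
```

Run:
```python
from h import *
from scipy.optimize import fsolve,least_squares
t=np.linspace(0,2*np.pi,360)
def circ(n,c,r,z): return np.array([proj(n,[c[0]+r*np.cos(a),c[1]+r*np.sin(a),z]) for a in t])
def f(c):
    q=circ("side",c,36,0); return [(q[:,0].min()+q[:,0].max())/2-250.5,q[:,1].max()-186.75]
c=fsolve(f,[650,277]); print("foot side",c)
# lens comps
for n,seed,z in(("side",(258,154),120),("top",(207,147),120)):
    s=cv2.imread(f"pics/{n}0.png"); m=(s.min(2)>200).astype(np.uint8); k,lab,st,ce=cv2.connectedComponentsWithStats(m)
    i=lab[seed[1],seed[0]]; ct=cv2.findContours((lab==i).astype(np.uint8),0,1)[0][0]
    print(n,st[i],ce[i],cv2.fitEllipse(ct)); l=atz(n,ce[i],120); print("lens",l)
    for yaw in (-94,-96,-98,-100,-102):   # predicted lens disc moments for each yaw
        d=np.array([np.cos(np.radians(yaw)),np.sin(np.radians(yaw)),0]);h=np.array([-d[1],d[0],0])
        q=np.array([proj(n,l+19*(np.cos(a)*h+np.sin(a)*np.array([0,0,1]))) for a in t],np.float32); print(yaw,np.round(cv2.fitEllipse(q)[1:][0],2),round(cv2.fitEllipse(q)[2],1),q.min(0).round(1),q.max(0).round(1))
```

```text
foot side [654.46335699 281.11549421]
side [253 149  10  12  91] [257.08791209 154.15384615] ((257.1222229003906, 154.14617919921875), (8.453997611999512, 11.740762710571289), 28.466154098510742)
lens [645.89805697 233.45313853 120.        ]
-94 [ 8.58 12.8 ] 27.9 [252.2 148.1] [261.9 160.1]
-96 [ 8.82 12.79] 29.8 [252.1 148.1] [262.  160.1]
-98 [ 9.05 12.79] 31.7 [251.9 148.2] [262.2 160.1]
-100 [ 9.27 12.78] 33.7 [251.8 148.2] [262.3 160. ]
-102 [ 9.48 12.77] 35.8 [251.7 148.2] [262.4 160. ]
top [205 141   4  13  40] [206.4 146.6] ((206.44227600097656, 146.4397430419922), (3.0801751613616943, 11.947680473327637), 5.55959415435791)
lens [643.95661224 233.52871354 120.        ]
-94 [ 2.89 13.56] 3.8 [204.9 139.8] [207.9 153.3]
-96 [ 3.01 13.55] 5.8 [204.7 139.8] [208.  153.3]
-98 [ 3.13 13.54] 7.8 [204.6 139.9] [208.2 153.3]
-100 [ 3.25 13.53] 9.8 [204.4 139.9] [208.4 153.3]
-102 [ 3.37 13.51] 11.8 [204.2 140. ] [208.5 153.2]
```

Run:
```python
from h import *
for n,(u,v),s in(("top",(195,135),(207,147)),("side",(245,142),(258,154))):
    im=cv2.imread(f"pics/{n}0.png").min(2)[v:v+25,u:u+25]; w=cv2.resize(im,None,fx=10,fy=10,interpolation=cv2.INTER_CUBIC)
    for th in(130,160,190,210):
        k,lab=cv2.connectedComponents((w>th).astype(np.uint8)); i=lab[(s[1]-v)*10+5,(s[0]-u)*10+5]
        ct=cv2.findContours((lab==i).astype(np.uint8),0,1)[0][0]; e=cv2.fitEllipse(ct); c=np.array(e[0])/10+[u-.45,v-.45]; print(n,th,c.round(1),np.round(e[1],0),round(e[2],1),atz(n,c,120).round(1))
az=-97; d=np.array([np.cos(np.radians(az)),np.sin(np.radians(az)),0]); l=np.array([644.6,231.7,120])
R=fr(az+90)
M=l+146*d; print("mid",M)
rows(([560,260,300],R),(M+[0,0,200],R),(M+[0,0,42],R))
```

```text
top 130 [206.3 146.6] [ 50. 148.] 5.8 [643.9 233.7 120. ]
top 160 [206.3 146.6] [ 43. 142.] 6.2 [643.8 233.7 120. ]
top 190 [206.3 146.7] [ 38. 136.] 6.5 [643.6 233.7 120. ]
top 210 [206.3 146.7] [ 34. 131.] 6.5 [643.6 233.7 120. ]
side 130 [256.9 154.1] [ 97. 134.] 30.5 [645.7 233.8 120. ]
side 160 [257.  154.1] [ 94. 131.] 30.7 [645.7 233.8 120. ]
side 190 [257.  154.2] [ 91. 128.] 30.9 [645.7 233.7 120. ]
side 210 [257.  154.2] [ 89. 126.] 31.0 [645.7 233.7 120. ]
mid [626.80707586  86.78826186 120.        ]
[ 0.002 -0.004  0.136] [-86.2 178.4 -12. ] tcp [560. 260. 306.]
[ 0.002 -0.004  0.136] [-260.2  242.9  -32.5] tcp [626.8  86.8 326. ]
[ 0.002 -0.004  0.136] [-260.8  242.6  125.5] tcp [626.8  86.8 168. ]
```

The manual's scale: shifts go in units of 25 mm and turns go in units of 0.1 rad. Converting my numbers, -260 mm is -10.4, 50 mm is 2, 0.136 rad is 1.36.

Request:
tcp_steps([
  [[0,0,0.6,-1.72,3.56,-0.24,30],[0,0,1.36,-3.44,7.12,-0.48,30],[0,0,1.36,-3.44,7.12,-0.48,30],[0,0,1.36,-3.44,7.12,-0.48,30],[0,0,1.36,-5.2,7.8,-0.8,30],[0,0,1.36,-6.8,8.4,-1,30],[0,0,1.36,-8.4,9,-1.2,30],[0,0,1.36,-10.4,9.72,-1.28,30],[0,0,1.36,-10.4,9.72,-1.28,30],[0,0,1.36,-10.4,9.72,-1.28,30],[0,0,1.36,-10.4,9.72,0.4,30],[0,0,1.36,-10.4,9.72,2,30],[0,0,1.36,-10.4,9.72,3.6,30],[0,0,1.36,-10.44,9.72,5,30],[0,0,1.36,-10.44,9.72,5,30],[0,0,1.36,-10.44,9.72,5,30],[0,0,1.36,-10.44,9.72,5,30]],
], grip_n=25)

```text
clock: 17.05
position: [628.1, 86.5, 169.7]
eef_rot: [2.353, 2.081, 0.007]
force: [-0.1, 0.6, -1.5]
width: 33.9
gripper_force: 25.0
```

```bash
python3 - <<'E'
from h import *
from bench import manip
rows(([626.8,87,162],fr(-6.9)))
T=[]
for n,(u,v) in(("side",(180,100)),("top",(170,80))):
    c=manip.capture(n); im=c["pixels"][:,:,::-1]; cv2.imwrite(f"pics/{n}5.png",im); T.append(cv2.resize(im[v:v+150,u:u+195],None,fx=2,fy=2,interpolation=cv2.INTER_CUBIC))
cv2.imwrite("pics/v6.png",np.hstack(T))
for z in(50,120,190): print(proj("side",[626.8,87,z]),proj("top",[626.8,87,z]))
E
```

```text
[ 0.003 -0.003 -0.002] [ 0.3 -1.3  1.7] tcp [626.8  87.  168. ]
[289.4975054  195.14543677] [259.48982728 160.13242471]
[289.43150993 174.75643106] [257.9807398 153.7820156]
[289.36026491 152.74559776] [256.28090886 146.62893672]
```

View pics/v6.png

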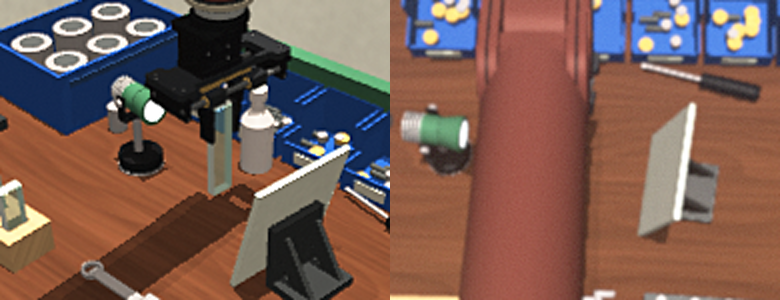

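The glass hangs upright between lamp and board. Its lower end is at about (290,196) in the side view, against a predicted (289.5,195). I make a small correction, let it settle and hand in.

Request:
tcp_steps([
  [[0.03,-0.03,-0.02,0,-0.04,0.06,30],[0.03,-0.03,-0.02,0,-0.04,0.06,30],[0.03,-0.03,-0.02,0,-0.04,0.06,30],[0.03,-0.03,-0.02,0,-0.04,0.06,30],[0.03,-0.03,-0.02,0,-0.04,0.06,30],[0.03,-0.03,-0.02,0,-0.04,0.06,30]],
], grip_n=25)

```text
clock: 17.75
position: [626.2, 85.8, 166.2]
eef_rot: [-2.351, -2.082, 0.003]
force: [-0.4, 0.4, -1.9]
width: 33.8
gripper_force: 25.0
```

```bash
python3 - <<'E'
from h import *
from bench import manip
rows(([626.8,87,162],fr(-6.9))); print(manip.hand_in())
E
```

```text
[-0.002  0.001 -0.001] [ 1.3  0.5 -1.8] tcp [626.8  87.  168. ]
the job is handed in; nothing more can be done
None
```

The job is handed in at 17.75 s: the board is released and leans against the angle plate facing the lamp, at about 12° from vertical. The longest gauge glass is held upright by its frosted edges in mid-beam, within about 2 mm of the pose I aimed for. I got no verdict back.

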